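Refit the slotted filter cover of a bench fume extractor and spin its wing nut snug

ROBOT

A 7-joint arm with a two-finger parallel gripper is mounted at the origin on the work surface. World frame = base frame: x ahead of the robot, y to its left, z up, the work surface at z = 0. Lengths are in m, angles in rad, forces in N, time in s.
With the tool pointing down it reaches from about 0.425 to 0.925 m from the base axis. Payload 6.8 kg.
Tool frame: the origin (TCP) lies on the centre line of the jaws, within the pads' length; the fingertips stand bot.tip_reach ahead of it and the grasp point (between the pads) lies 3 mm ahead of it (bot.tip_reach is the distance from the TCP to the fingertips, in m); z points along the fingers, y is the line along which they close (so a half turn about z gives the same grasp; the last joint's range is limited). The gripper opens to 85 mm and grips with 20 to 120 N. Pads are 22 mm wide; open, the fingers measure 114 mm over their backs; the gripper's body (76 mm by 85 mm) begins 54 mm behind the grasp point. The pads swing forward as they close: fully open they stand 13 mm farther back than shut.
Start: joints at [1.149, 0.477, 0.022, 1.555, -0.011, 1.109, -0.083], TCP at [0.208, -0.642, 0.222] pointing down, gripper open.
Joint ranges: [-2.96, 2.96], [-0.34, 2.1], [-1.41, 1.46], [0.24, 2.44], [-1.37, 4.51], [0.17, 1.92], [-2.96, 2.96]. Speed limits (rad/s): [2.39, 2.39, 3.14, 3.14, 3.14, 3.14, 3.14].

INTERFACE

Orientations are given as a unit quaternion [w, x, y, z].
In Python, from station import bot gives the robot as it stands.
- The arm moves only by the tool jog_arm, never from a script. Its argument "deltas" is a list of rows, each a list of 7 numbers: the shift along the world's x, y, z in m, then the turn, a rotation vector about the world's x, y, z in rad, then the opening, from 0 (shut) to 1 (fully open). In form: [[x, y, z, rx, ry, rz, grip], ...]. A call has 1 to 10 rows; each row shifts and turns the commanded pose from where the row before left it; what a row does not reach is not made up. A row lasts 1/10 s, in which the tool goes at most 50 mm and 8.59 degrees, less where a joint would pass 70% of its speed; a pose out of reach is approached as far as the arm can. A call with a gripper value outside its range is refused whole. The fingers move at their own pace and stop on an object; "newtons" is the grip in N (left out, the last holds). Time passes only in rows, so rows that do not move let the fingers close. It gives the time, the measured TCP pose, the force, the opening and the grip force at its end, in the units of the state.
- bot.get_obs(): the state, without advancing time (a new reading comes with each control period).
- bot.read_camera(name): name is "side" or "top"; returns a dict with "img" (400x640x3 uint8, red, green, blue), "K" (3x3 intrinsics, pixels), "eye" and "attitude" of the camera in the world. Camera axes: x right, y down, z forward; pixel columns grow to the right and rows downward; lengths in m; the calibration is good to about 2 mm. A picture is of the moment at which its call begins. There is no depth.
- bot.hand_in(): hands the job in; it is judged then, once.
The state is a dict: "t": time; "q": joint angles; "joint_vel": joint speeds; "joint_torque": joint torques, N m; "eef_pos": TCP position; "tool_rot": TCP orientation; "contact_force": force on the tool from outside, world axes, zero at the start; "torque": the same for the moment, N m; "gripper_width": opening from 0.0 (shut) to 1.0 (fully open); "grasp_force": force on a finger pad.
Only numpy, scipy, OpenCV 4.12 (cv2) and the standard library are available. Lean on these libraries where they do the work, as an engineer would, in place of code of your own. Each camera call takes 0.05 s, during which the arm holds its last target. There are 200 camera calls.

TASK

Put the blue slotted cover back on the fume extractor: lay it on the open front of its top with the slot towards the stud, slide it fully home under the raised wing nut against the back stop, and then spin the wing nut clockwise until it holds the cover snug. Leave the other things on the bench where they are, and let go of everything at the end.

Things in the scene. Friction and masses are not known exactly. Their poses are not given: they have to be found in the camera images.
- extractor: White fume extractor, fixed box 240 (x) by 160 by 70 mm high. Origin at the bench on its middle line, 140 mm behind its front face; x points from its open front (robot's side) to its back. On its flat grey top stand white rims 10 mm high: both sides (124 mm apart inside, x = -20 to +100 mm, flared lead-ins from x = -65 mm) and back (stop face at x = +90.5 mm).
- seat (a point): Where the cover's origin lies at home: on the stud's axis at the height of the extractor's top (x = +25 mm, 70 mm up in the extractor's frame). Axes as the extractor's. The steel stud here is 10 mm in diameter and stands 33 mm above the top.
- deck (a point): Point on the extractor's top 105 mm in front of the seat, 70 mm up. With the cover's origin laid here, and its x as the extractor's, its slotted edge lies 9 mm or more in front of the wing nut; from here a straight push of 105 mm along the extractor's +x brings it home.
- cover: Loose blue plate, 130 (x) by 120 by 5 mm, 160 g, black vent stripes. Origin at the centre of its underside, z up. A 16 mm wide slot on its middle line runs from its +x edge to 8 mm past the centre and passes the stud; at home its x points as the extractor's and its +x edge is at the back stop. Starts flat on the bench.
- cover_handle (a point): Middle of the cover's upright orange handle, a rib 10 mm thick (x) and 50 mm wide (y) rising to 35 mm above the cover's underside. This point is 56 mm from the cover's origin towards -x and 20 mm above the underside. Axes as the cover's.
- wing_nut: Brass wing nut captive on the stud. Origin on the axis at its underside; x points along its two wings and turns with it. Flange 34 mm across, 4 high; hub 22 across, 24 high; wings 8 mm thick, reaching 31 mm from the axis, 8 to 30 mm above the underside. Starts with its underside 9 to 12 mm above the top. A wing can be pushed round with a fingertip or pinched.
- nut_turn (a joint): Turn of the wing nut in rad, 0 at its top stop, growing clockwise seen from above; it comes down 1.59 mm per rad. Starts at 0.3 to 1.8, meets the seated cover at about 4.4, is snug some tenths further, when a push of about 5 N on a wing turns it no more. Friction 0.025 N m (1 N at a wing); stays where it is left.
- phone_a: White phone, 72 by 148 by 8 mm, lying; origin under its centre. To be left alone.
- phone_b: Dark phone, 72 by 148 by 8 mm, lying; origin under its centre. To be left alone.
- screw_tray: Red open screw tray, 70 by 110 by 22 mm; origin under its centre. To be left alone.
- screwdriver: Yellow screwdriver about 170 mm long, lying across on the robot's side of the extractor. To be left alone.
- tape_roll: Reddish tape roll, a ring 100 mm across and 16 mm high. To be left alone.
- logic_board: Green circuit board, 60 by 120 by 7 mm. To be left alone.
- spirit_bottle: Clear bottle with a white cap, 40 mm across and 100 mm tall. To be left alone.
Mind the look-alikes: they are no part of the job. Leave any yellow look-alike of the cover alone.

How it is judged:
On the way, in this order (a step that is already met when the one before it is completed fails the run):
1. the cover lies fully home on its seat, around the stud, with the wing nut not yet tight (x of cover in the frame of seat between -0.004 and 0.004 m and y of cover in the frame of seat between -0.004 and 0.004 m and z of cover in the frame of seat between -0.003 and 0.002 m and angle between cover's own z axis and vertical below 0.04 rad and not (contact force between wing_nut and cover above 3 N)), for 0.2 s.
2. the wing nut presses the home cover (x of cover in the frame of seat between -0.004 and 0.004 m and y of cover in the frame of seat between -0.004 and 0.004 m and z of cover in the frame of seat between -0.003 and 0.002 m and angle between cover's own z axis and vertical below 0.04 rad and contact force between wing_nut and cover above 3 N), for 0.2 s.
At the end, for the whole second after the job is handed in: The cover lies flat on its seat around the stud (origin within 4 mm of the seat in x and y, within 3 mm in height, tilted under 0.04 rad), the wing nut presses it with more than 3 N by itself, and cover and nut are at rest (all of step 2 and linear speed of cover below 0.01 m/s and velocity of joint nut_turn between -0.1 and 0.1 rad/s); the robot touches nothing.
It fails at once if another thing on the bench is moved by more than 30 mm (distance of any of phone_a, phone_b, screw_tray, screwdriver, tape_roll, logic_board, spirit_bottle from where it was at the start of the episode above 0.03 m).
It also fails if it takes over 72 s, if anything falls off the work surface, if the arm or the gripper's body presses on something with over 40 N, if the wrist force passes 120 N, or if a joint passes its speed limit or range.

## Working session

There is one attempt and no reset: what is moved stays moved. The work goes in short steps, Python scripts to look and compute and a tool call to move; the robot and the scene stay as the last step left them, time stands still between calls to the robot, and variables do not carry over. Pictures are saved under pics/ and viewed, at most 10 in all, crops included, and the job is handed in when it is done.

Besides the shell and the picture viewer there is one more tool, called by a JSON object that holds its "method" and its "body". jog_arm: Moves the arm, as the interface text tells. Its arguments: {"type":"object","properties":{"deltas":{"type":"array"},"newtons":{"type":"number"}},"required":["deltas"]}

```bash
mkdir -p pics; cat > h.py <<'E'
import numpy as np, cv2, json
from station import bot
from scipy.spatial.transform import Rotation as R
def cam(n,save=None):
    c=bot.read_camera(n); 
    if save: cv2.imwrite('pics/'+save,c['img'][:,:,::-1])
    return c
def rot(c):
    a=np.array(c['attitude'],float)
    return a if a.shape==(3,3) else R.from_quat(a[[1,2,3,0]]).as_matrix()
def px2w(c,u,v,z):
    d=rot(c)@np.linalg.inv(c['K'])@[u,v,1]; e=np.array(c['eye']); return e+d*(z-e[2])/d[2]
def w2px(c,p):
    q=c['K']@(rot(c).T@(np.array(p)-c['eye'])); return q[:2]/q[2]
E
python3 - <<'E'
from h import *
for n in('top','side'):
    c=cam(n,n+'0.png'); print(n,c['eye'],c['attitude'],c['K'])
print(bot.get_obs(),bot.tip_reach)
E
```

```text
top [0.31366753 0.00787701 1.40764353] [ 0.07036981 -0.70413829  0.70417879 -0.05804825] [[474.39172969   0.         324.65079831]
 [  0.         474.39172969 201.23669894]
 [  0.           0.           1.        ]]
side [0.52493015 0.87925226 0.92297472] [ 0.01037318 -0.03113868  0.92209217 -0.38557595] [[423.33486556   0.         315.22794155]
 [  0.         423.33486556 192.42417019]
 [  0.           0.           1.        ]]
{'t': 0.1, 'q': array([ 1.14893444,  0.47773591,  0.02231025,  1.55627203, -0.01152647,
        1.10931402, -0.08311504]), 'joint_vel': array([ 7.43985540e-04, -6.11034247e-06, -5.35159358e-05, -1.33979354e-03,
       -1.77661028e-04,  4.63467542e-04,  1.37949325e-03]), 'joint_torque': array([ 5.12134153e-03, -5.97754633e+01,  1.61416054e+00, -2.81953901e+01,
        1.29204086e-02,  4.95304470e-03,  2.46947235e-05]), 'eef_pos': array([ 0.20819148, -0.64155129,  0.22144394]), 'tool_rot': array([-7.84364195e-04,  9.87717305e-01,  1.56249426e-01, -1.63362699e-04]), 'contact_force': array([-0.03193377, -0.15933571, -0.30043719]), 'torque': array([0.0278008 , 0.02023027, 0.00786415]), 'grasp_force': 0.0, 'gripper_width': 1.0009615971313741} 0.022
```

View pics/top0.png

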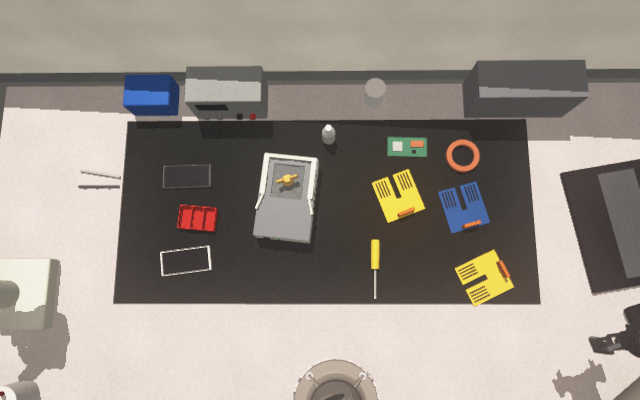

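View pics/side0.png

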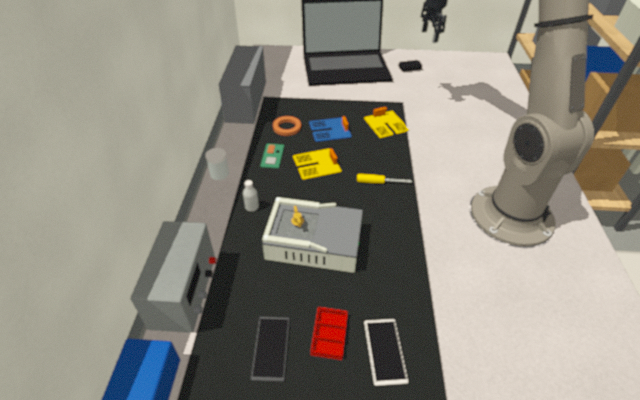

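Candidates: the blue slotted plate at top (464,207) is the cover. The yellow look-alikes are at (398,196) and (485,277), and the blue bin at (151,95) is off the bench. I'll check this in one close crop.

```bash
python3 - <<'E'
from h import *
i=cv2.imread('pics/top0.png')
a=cv2.resize(i[145:245,248:328],None,fx=5,fy=5,interpolation=cv2.INTER_CUBIC)
b=cv2.resize(i[170:240,432:497],None,fx=6,fy=6,interpolation=cv2.INTER_CUBIC)
o=np.zeros((500,800,3),np.uint8);o[:500,:400]=a;o[:420,405:795]=b
cv2.imwrite('pics/crop1.png',o)
E
```

```text
(no output)
```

View pics/crop1.png

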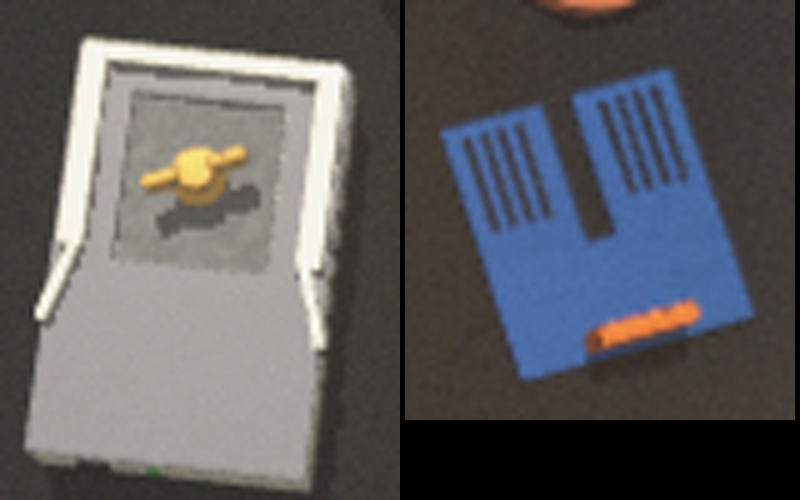

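The crop shows the cover's slot pointing away from the robot and slightly left, with the orange handle at the near edge. On the extractor, the nut is at about (287.6,179.4).

```bash
python3 - <<'E'
from h import *
c=cam('top');s=cam('side')
A=lambda x,y:(248+x/5,145+y/5)
B=lambda x,y:(432+(x-405)/6,170+y/6)
P=lambda uv,z:px2w(c,*uv,z)[:2]
# cover corners at z=.005 in order  +x left, +x right, -x right, -x left
K=np.array([P(B(*p),.005) for p in[(443,131),(671,68),(755,316),(520,380)]])
print('cover',K.round(4),[np.linalg.norm(K[i]-K[i-1]).round(4) for i in range(4)])
m=np.array([[65,60],[65,-60],[-65,-60],[-65,60]])/1000
def fit(m,w):
    a=m-m.mean(0);b=w-w.mean(0)
    th=np.arctan2((a[:,0]*b[:,1]-a[:,1]*b[:,0]).sum(),(a*b).sum())
    Rm=np.array([[np.cos(th),-np.sin(th)],[np.sin(th),np.cos(th)]])
    t=w.mean(0)-Rm@m.mean(0);return th,t,Rm,np.linalg.norm(w-(m@Rm.T+t),axis=1)
th,t,Rm,e=fit(m,K);print(th,t,e.round(4),'handle',t+Rm@[-.056,0])
print('handle from px (top z.035)',P(B(642,322),.033))
# extractor
W=np.array([P(A(27,450),.07),P(A(310,488),.07),P(A(85,40),.08),P(A(350,66),.08),P(A(110,66),.075),P(A(318,90),.075)])
print('ext',W.round(4), np.linalg.norm(W[0]-W[1]),np.linalg.norm(W[2]-W[3]),np.linalg.norm(W[0]-W[2]),np.linalg.norm(W[1]-W[3]),np.linalg.norm(W[4]-W[5]))
for f,b in((0,2),(1,3)): d=W[b]-W[f];print('yaw',np.arctan2(d[1],d[0]))
for l,r in((0,1),(2,3)): d=W[l]-W[r];print('yaw',np.arctan2(-d[0],d[1]))
print('nut',P(A(198,168),.104)); a,b=P(A(143,184),.1),P(A(247,152),.1);print(a,b,np.linalg.norm(a-b),(a+b)/2)
E
```

```text
cover [[ 0.5998 -0.309 ]
 [ 0.6318 -0.4244]
 [ 0.5062 -0.4586]
 [ 0.4745 -0.3416]] [np.float64(0.1294), np.float64(0.1197), np.float64(0.1302), np.float64(0.1213)]
0.2636900398497699 [ 0.55310451 -0.38339191] [0.0006 0.0004 0.0004 0.0009] handle [ 0.49904016 -0.39798802]
handle from px (top z.035) [ 0.49950801 -0.39472436]
ext [[0.4626 0.2336]
 [0.441  0.0727]
 [0.7007 0.2049]
 [0.6846 0.0507]
 [0.6864 0.1907]
 [0.6716 0.0694]] 0.16232785035729413 0.1550294568033805 0.2398127404435022 0.24454503189846877 0.12217834840818671
yaw -0.11961820572153527
yaw -0.08975848282583902
yaw -0.13348040829159444
yaw -0.10430999096423456
nut [0.61858108 0.13559213]
[0.61030747 0.16701108] [0.62875035 0.10830988] 0.061530234823306974 [0.61952891 0.13766048]
```

{"method": "jog_arm", "body": {"deltas": [[0.026,0.022,0,0,0,0.138,1],[0.026,0.022,0,0,0,0.138,1],[0.026,0.022,0,0,0,0.138,1],[0.026,0.022,0,0,0,0.138,1],[0.026,0.022,0,0,0,0.138,1],[0.026,0.022,0,0,0,0.138,1],[0.026,0.022,0,0,0,0.138,1],[0.026,0.022,0,0,0,0.138,1],[0.026,0.022,0,0,0,0.138,1],[0.026,0.022,0,0,0,0.138,1]]}}

```text
t: 1.2
eef_pos: [0.4691, -0.4211, 0.2222]
tool_rot: [-0.0, 0.66, 0.751, -0.0]
contact_force: [0.2, 0.1, -0.1]
gripper_width: 0.995
grasp_force: 0.0
```

{"method": "jog_arm", "body": {"deltas": [[0.015,0.012,-0.03,0,0,0.135,0.6],[0.015,0.0115,-0.03,0,0,0,0.6],[0,0,-0.04,0,0,0,0.6],[0,0,-0.03,0,0,0,0.6],[0,0,0,0,0,0,0.6]]}}

```text
t: 1.7
eef_pos: [0.4953, -0.3966, 0.0876]
tool_rot: [-0.004, 0.61, 0.792, -0.0]
contact_force: [-1.0, 0.2, 0.2]
gripper_width: 0.6
grasp_force: 0.0
```

```bash
python3 - <<'E'
from h import *
c=cam('side'); i=c['img'][:,:,::-1]; o=bot.get_obs();print(o['eef_pos'],o['tool_rot'],o['gripper_width'])
print([w2px(c,p).round(1) for p in [(.499,-.398,.035),(.499,-.398,.07)]])
cv2.imwrite('pics/s1.png',cv2.resize(i[60:180,260:420],None,fx=5,fy=5,interpolation=cv2.INTER_CUBIC))
E
```

```text
[ 0.49693355 -0.39772603  0.09048398] [-2.29137164e-03  6.10241846e-01  7.92211861e-01 -7.95599275e-05] 0.5979412701233914
[array([344.3, 120. ]), array([344.8, 111.8])]
```

View pics/s1.png

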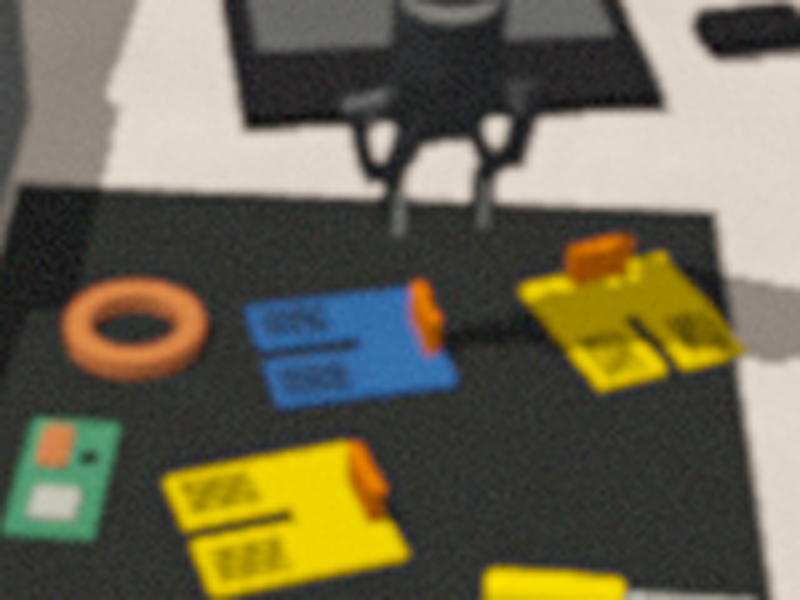

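The side view shows the fingers straddling the blue cover's handle at about (345,123), in line with where I expected it. Descending.

{"method": "jog_arm", "body": {"deltas": [[0.001,0,-0.03,0,0,0,0.6],[0,0,-0.02,0,0,0,0.6],[0,0,-0.012,0,0,0,0.6],[0,0,0,0,0,0,0.6],[0,0,0,0,0,0,0.6]]}}

```text
t: 2.25
eef_pos: [0.5003, -0.3992, 0.0319]
tool_rot: [0.001, 0.61, 0.792, 0.0]
contact_force: [0.2, 0.1, 0.3]
gripper_width: 0.601
grasp_force: 0.0
```

{"method": "jog_arm", "body": {"deltas": [[0,0,0,0,0,0,0],[0,0,0,0,0,0,0],[0,0,0,0,0,0,0],[0,0,0,0,0,0,0],[0,0,0,0,0,0,0],[0,0,0,0,0,0,0],[0,0,0,0,0,0,0]], "newtons": 60}}

```text
t: 2.95
eef_pos: [0.4993, -0.3985, 0.0303]
tool_rot: [-0.0, 0.61, 0.792, -0.0]
contact_force: [0.3, 0.5, -1.5]
gripper_width: -0.001
grasp_force: 0.0
```

```bash
python3 - <<'E'
from h import *
c=cam('side'); i=c['img'][:,:,::-1]; t=cam('top')['img'][:,:,::-1]
o=np.hstack([cv2.resize(x,(400,400),interpolation=cv2.INTER_CUBIC) for x in(i[90:150,315:375],t[175:255,425:505])])
cv2.imwrite('pics/s2.png',o)
E
```

```text
(no output)
```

View pics/s2.png

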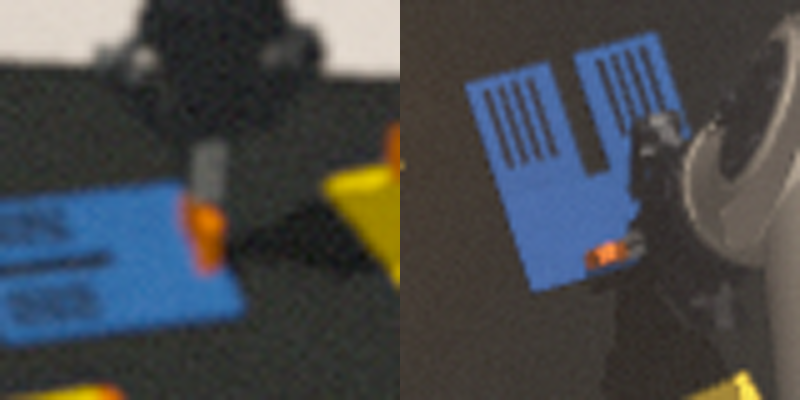

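```bash
python3 - <<'E'
from h import *
c=cam('side'); t=cam('top')
for y in(-.3985,-.435):
  for z in(.0,.01,.035,.06,.1):
    a=w2px(t,(.4993,y,z));b=w2px(c,(.4993,y,z))
    print(y,z,'top',a.round(1),'crop',((a-[425,175])*5+[400,0]).round(),'side',b.round(1),'crop',((b-[315,90])*400/60).round())
print(bot.get_obs()['joint_torque'],bot.get_obs()['gripper_width'])
E
```

```text
-0.3985 0.0 top [469.6 225.2] crop [623. 251.] side [343.7 127.9] crop [191. 252.]
-0.3985 0.01 top [470.6 224.8] crop [628. 249.] side [343.9 125.6] crop [192. 237.]
-0.3985 0.035 top [473.  223.6] crop [640. 243.] side [344.2 119.9] crop [195. 199.]
-0.3985 0.06 top [475.6 222.5] crop [653. 237.] side [344.6 114.1] crop [197. 161.]
-0.3985 0.1 top [479.8 220.5] crop [674. 227.] side [345.2 104.5] crop [201.  97.]
-0.435 0.0 top [481.9 225.2] crop [685. 251.] side [343.9 122.1] crop [193. 214.]
-0.435 0.01 top [483.  224.8] crop [690. 249.] side [344.  119.8] crop [194. 199.]
-0.435 0.035 top [485.7 223.6] crop [703. 243.] side [344.4 114.2] crop [196. 161.]
-0.435 0.06 top [488.4 222.5] crop [717. 237.] side [344.8 108.4] crop [198. 123.]
-0.435 0.1 top [493.1 220.5] crop [741. 227.] side [345.4  98.8] crop [202.  59.]
[ 1.46882125e-03 -6.23866439e+01 -4.60607171e+00 -2.08285224e+01
  9.50595044e-03  1.98214264e-03  9.91155548e-05] 0.001094928316746603
```

The finger's visible end projects to z≈0.033 at the handle's top, which is higher than tip_reach implies. I'll open the gripper and look.

{"method": "jog_arm", "body": {"deltas": [[0,0,0,0,0,0,0.5],[0,0,0,0,0,0,0.5],[0,0,0,0,0,0,0.5],[0,0,0,0,0,0,0.5]]}}

```text
t: 3.55
eef_pos: [0.4994, -0.3985, 0.0303]
tool_rot: [-0.0, 0.61, 0.792, 0.0]
contact_force: [-0.2, 1.0, 0.1]
gripper_width: 0.501
grasp_force: 0.0
```

```bash
python3 - <<'E'
from h import *
c=cam('side'); i=c['img'][:,:,::-1]; t=cam('top')['img'][:,:,::-1]
o=np.hstack([cv2.resize(x,(400,500),interpolation=cv2.INTER_CUBIC) for x in(i[85:135,325:365],t[195:245,450:490])])
cv2.imwrite('pics/s3.png',cv2.convertScaleAbs(o,alpha=1.7)); print(bot.get_obs()['eef_pos'],bot.get_obs()['gripper_width'])
E
```

```text
[ 0.49939195 -0.39857153  0.03031018] 0.5008300322219698
```

View pics/s3.png

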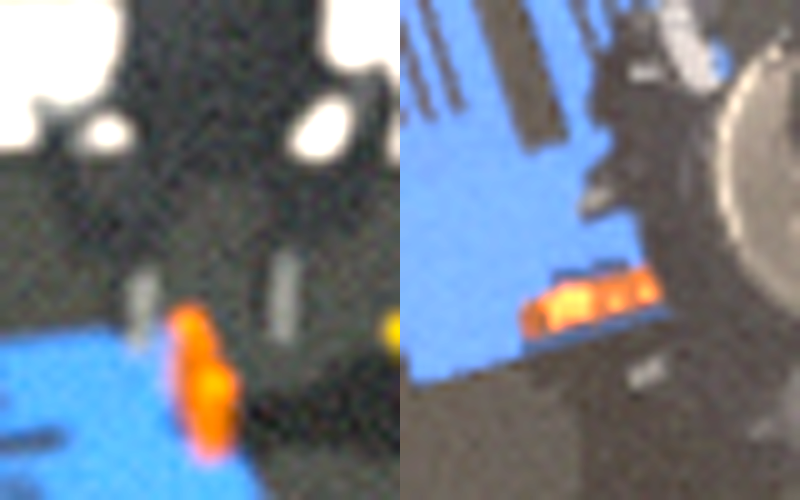

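At 0.5 open the fingertips sit level with the handle top (z≈0.035). That's about 20 mm higher than the stated reach, so I'll lower in small steps and watch the force.

{"method": "jog_arm", "body": {"deltas": [[0,0,-0.005,0,0,0,0.5],[0,0,-0.005,0,0,0,0.5],[0,0,0,0,0,0,0.5]]}}

```text
t: 3.95
eef_pos: [0.4987, -0.3981, 0.0192]
tool_rot: [-0.001, 0.61, 0.792, -0.0]
contact_force: [-0.2, 0.2, -0.7]
gripper_width: 0.504
grasp_force: 0.0
```

{"method": "jog_arm", "body": {"deltas": [[0,0,0,0,0,0,0],[0,0,0,0,0,0,0],[0,0,0,0,0,0,0],[0,0,0,0,0,0,0],[0,0,0,0,0,0,0]]}}

```text
t: 4.45
eef_pos: [0.4996, -0.3985, 0.0206]
tool_rot: [0.0, 0.61, 0.792, 0.0]
contact_force: [-0.5, -0.1, 1.4]
gripper_width: 0.085
grasp_force: 58.9
```

It holds, but the grip is shallow. I'll reopen and go 8 mm deeper.

{"method": "jog_arm", "body": {"deltas": [[0,0,0,0,0,0,0.4],[0,0,0,0,0,0,0.4],[0,0,-0.004,0,0,0,0.4],[0,0,-0.004,0,0,0,0.4],[0,0,0,0,0,0,0.4]]}}

```text
t: 4.95
eef_pos: [0.4988, -0.3982, 0.0114]
tool_rot: [-0.001, 0.61, 0.792, -0.0]
contact_force: [-1.0, 0.2, -0.3]
gripper_width: 0.399
grasp_force: 0.0
```

{"method": "jog_arm", "body": {"deltas": [[0,0,0,0,0,0,0],[0,0,0,0,0,0,0],[0,0,0,0,0,0,0],[0,0,0,0,0,0,0],[0,0,0,0,0,0,0]]}}

```text
t: 5.45
eef_pos: [0.4995, -0.3986, 0.0124]
tool_rot: [0.0, 0.61, 0.792, 0.0]
contact_force: [-0.9, -0.5, 1.0]
gripper_width: 0.1
grasp_force: 61.6
```

{"method": "jog_arm", "body": {"deltas": [[0,0,0.015,0,0,0,0],[0,0,0.03,0,0,0,0],[-0.002,0.01,0.035,0,0,-0.02,0],[-0.003,0.025,0.035,0,0,-0.03,0],[-0.004,0.04,0.015,0,0,-0.03,0],[-0.004,0.04,0,0,0,-0.03,0],[-0.004,0.04,0,0,0,-0.03,0],[-0.004,0.04,0,0,0,-0.03,0],[-0.004,0.04,0,0,0,-0.03,0],[-0.004,0.04,0,0,0,-0.03,0]]}}

```text
t: 6.45
eef_pos: [0.4699, -0.1221, 0.1432]
tool_rot: [0.0, 0.698, 0.716, 0.0]
contact_force: [1.6, 0.3, -1.1]
gripper_width: 0.098
grasp_force: 61.3
```

{"method": "jog_arm", "body": {"deltas": [[-0.003,0.04,0,0,0,-0.03,0],[-0.003,0.04,0,0,0,-0.03,0],[-0.003,0.04,0,0,0,-0.03,0],[-0.003,0.04,0,0,0,-0.03,0],[-0.001,0.04,0,0,0,-0.02,0],[0,0.04,0,0,0,0,0],[0,0.025,0,0,0,0,0],[0,0.011,0,0,0,0,0],[0,0,0,0,0,0,0],[0,0,0,0,0,0,0]]}}

```text
t: 7.45
eef_pos: [0.4574, 0.1508, 0.1423]
tool_rot: [0.0, 0.746, 0.666, -0.001]
contact_force: [0.0, -0.9, -2.9]
gripper_width: 0.092
grasp_force: 61.3
```

```bash
python3 - <<'E'
from h import *
c=cam('side'); i=c['img'][:,:,::-1]; t=cam('top')['img'][:,:,::-1]
o=np.hstack([cv2.resize(x,(400,500),interpolation=cv2.INTER_CUBIC) for x in(i[160:285,265:365],t[145:245,248:328])])
cv2.imwrite('pics/s4.png',cv2.convertScaleAbs(o,alpha=1.2)); print(bot.get_obs()['eef_pos'],bot.get_obs()['gripper_width'])
E
```

```text
[0.45746325 0.15036657 0.14221295] 0.0957788602427835
```

View pics/s4.png

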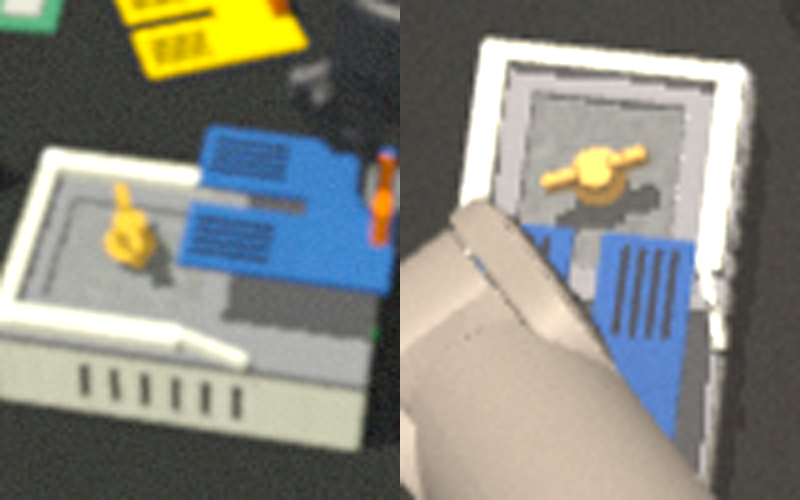

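```bash
python3 - <<'E'
from h import *
t=cam('top');A=lambda x,y:(248+x/5,145+y/5)
yaw=-.112;Rm=np.array([[np.cos(yaw),-np.sin(yaw)],[np.sin(yaw),np.cos(yaw)]])
S=np.array([.618,.1358])
f=lambda p,z:Rm.T@(px2w(t,*A(*p),z)[:2]-S)
tcp=bot.get_obs()['eef_pos'][:2];print('tcp in seat',Rm.T@(tcp-S))
for n,p,z in [('cornerR',(296,240),.135),('slotmid',(187.5,233.5),.135),('nut hub top',(198,164),.106),('rim in L back',(110,66),.075),('rim in R back',(318,84),.075),
 ('rimR top inner',(313,80),.08),('rimR inner front',(299,270),.08),('rimL outer',(83,40),.08),('rimR outer',(350,66),.08),('backin',(205,73),.075)]: print(n,f(p,z).round(4))
E
```

```text
tcp in seat [-0.16115744 -0.00328451]
cornerR [-0.0405 -0.0626]
slotmid [-0.0435 -0.0029]
nut hub top [ 0.0025 -0.0001]
rim in L back [0.0618 0.0622]
rim in R back [ 0.0643 -0.0595]
rimR top inner [ 0.065  -0.0568]
rimR inner front [-0.047  -0.0621]
rimL outer [0.0743 0.0791]
rimR outer [ 0.0756 -0.0771]
backin [0.0637 0.0066]
```

{"method": "jog_arm", "body": {"deltas": [[0,0.0035,0,0,0,0,0],[0,0,-0.02,0,0,0,0],[0,0,-0.02,0,0,0,0],[0,0,-0.012,0,0,0,0],[0,0,-0.004,0,0,0,0],[0,0,-0.002,0,0,0,0],[0,0,0,0,0,0,0],[0,0,0,0,0,0,0]]}}

```text
t: 8.4
eef_pos: [0.4579, 0.1562, 0.085]
tool_rot: [0.0, 0.746, 0.666, 0.001]
contact_force: [-0.9, 0.6, -1.7]
gripper_width: 0.095
grasp_force: 61.3
```

```bash
python3 - <<'E'
from h import *
yaw=-.112;Rm=np.array([[np.cos(yaw),-np.sin(yaw)],[np.sin(yaw),np.cos(yaw)]])
for k in range(3):
    cam('side');o=bot.get_obs();p=o['eef_pos'];print(p,Rm.T@(p[:2]-[.618,.1358]),o['contact_force'])
E
```

```text
[0.45789401 0.15615209 0.08496453] [-0.16137752  0.00233017] [ 0.58407029  0.16618251 -1.94633877]
[0.45780511 0.15609676 0.08490236] [-0.16145969  0.00226525] [ 1.17047005  0.17568637 -2.37827736]
[0.45773169 0.15605861 0.08481028] [-0.16152838  0.00221914] [ 0.28838116 -0.01633607 -1.71508804]
```

{"method": "jog_arm", "body": {"deltas": [[0,-0.0015,-0.001,0,0,0,0],[0,0,-0.001,0,0,0,0],[0,0,-0.0005,0,0,0,0],[0,0,0,0,0,0,0],[0,0,0,0,0,0,0]]}}

```text
t: 9.05
eef_pos: [0.4575, 0.1542, 0.0824]
tool_rot: [0.0, 0.746, 0.666, -0.0]
contact_force: [-1.5, -2.0, 6.4]
gripper_width: 0.1
grasp_force: 62.4
```

The cover is resting on the top. Sliding it in.

{"method": "jog_arm", "body": {"deltas": [[0.008,-0.0009,0.0005,0,0,0,0],[0.008,-0.0009,0,0,0,0,0],[0.008,-0.0009,0,0,0,0,0],[0.008,-0.0009,0,0,0,0,0],[0.008,-0.0009,0,0,0,0,0],[0.008,-0.0009,0,0,0,0,0],[0.008,-0.0009,0,0,0,0,0]]}}

```text
t: 9.75
eef_pos: [0.5135, 0.1484, 0.0824]
tool_rot: [-0.0, 0.746, 0.666, -0.0]
contact_force: [-4.3, 0.2, 5.5]
gripper_width: 0.094
grasp_force: 62.3
```

```bash
cat > st.py <<'E'
from h import *
yaw=-.112;Rm=np.array([[np.cos(yaw),-np.sin(yaw)],[np.sin(yaw),np.cos(yaw)]])
o=bot.get_obs();p=o['eef_pos'];q=o['tool_rot'];print(o['t'],'seat frame',(Rm.T@(p[:2]-[.618,.1358])).round(4),'z',p[2].round(4),'yaw',2*np.arctan2(q[2],q[1])-np.pi/2,'F',o['contact_force'].round(1),'T',o['torque'].round(2),'q',o['q'].round(2))
E
python3 st.py
```

```text
9.75 seat frame [-0.1052  0.0008] z 0.0824 yaw -0.11188646975651206 F [-4.3  0.2  5.5] T [ 0.15  0.99 -0.03] q [-0.01  0.48 -0.48  1.98  0.31  0.76 -0.79]
```

{"method": "jog_arm", "body": {"deltas": [[0.007,-0.0008,0,0,0,0,0],[0.007,-0.0008,0,0,0,0,0],[0.007,-0.0008,0,0,0,0,0],[0.007,-0.0008,0,0,0,0,0],[0.007,-0.0008,0,0,0,0,0],[0.006,-0.0007,0,0,0,0,0],[0.004,-0.0005,0,0,0,0,0],[0,0,0,0,0,0,0]]}}

```text
t: 10.55
eef_pos: [0.5594, 0.143, 0.0824]
tool_rot: [0.0, 0.746, 0.666, 0.001]
contact_force: [-0.1, 0.3, 2.1]
gripper_width: 0.096
grasp_force: 61.9
```

```bash
python3 st.py
```

```text
10.55 seat frame [-0.059   0.0006] z 0.0824 yaw -0.11237980578984441 F [-0.1  0.3  2.1] T [0.05 0.18 0.  ] q [ 0.    0.53 -0.47  1.88  0.32  0.8  -0.75]
```

Now in 1 mm steps until the back stop pushes back.

{"method": "jog_arm", "body": {"deltas": [[0.0015,-0.0002,0,0,0,0,0],[0.001,-0.0001,0,0,0,0,0],[0.001,-0.0001,0,0,0,0,0],[0,0,0,0,0,0,0]]}}

```text
t: 10.95
eef_pos: [0.5614, 0.1428, 0.0824]
tool_rot: [-0.0, 0.745, 0.667, -0.0]
contact_force: [-4.5, 0.5, 5.2]
gripper_width: 0.1
grasp_force: 62.3
```

{"method": "jog_arm", "body": {"deltas": [[0.001,-0.0001,0,0,0,0,0],[0.001,-0.0001,0,0,0,0,0],[0,0,0,0,0,0,0]]}}

```text
t: 11.25
eef_pos: [0.5634, 0.1425, 0.0824]
tool_rot: [-0.0, 0.745, 0.667, -0.0]
contact_force: [-4.5, 0.5, 5.3]
gripper_width: 0.097
grasp_force: 62.3
```

{"method": "jog_arm", "body": {"deltas": [[0.001,-0.0001,0,0,0,0,0],[0.001,-0.0001,0,0,0,0,0],[0,0,0,0,0,0,0]]}}

```text
t: 11.55
eef_pos: [0.5642, 0.1425, 0.0824]
tool_rot: [-0.001, 0.745, 0.667, -0.001]
contact_force: [-8.3, 0.9, 8.7]
gripper_width: 0.096
grasp_force: 62.8
```

```bash
python3 st.py
```

```text
11.55 seat frame [-0.0543  0.0006] z 0.0824 yaw -0.11138644092092509 F [-8.3  0.9  8.7] T [ 0.13  1.82 -0.04] q [ 0.    0.54 -0.47  1.87  0.32  0.81 -0.74]
```

{"method": "jog_arm", "body": {"deltas": [[0.001,-0.0001,0,0,0,0,0],[0.001,-0.0001,0,0,0,0,0],[0,0,0,0,0,0,0]]}}

```text
t: 11.85
eef_pos: [0.5641, 0.1424, 0.0824]
tool_rot: [-0.002, 0.745, 0.667, -0.003]
contact_force: [-14.4, 0.1, 15.1]
gripper_width: 0.095
grasp_force: 63.6
```

```bash
python3 - <<'E'
from h import *
exec(open('st.py').read())
c=cam('side'); i=c['img'][:,:,::-1]; t=cam('top')['img'][:,:,::-1]
o=np.hstack([cv2.resize(x,(400,500),interpolation=cv2.INTER_CUBIC) for x in(i[180:280,260:340],t[145:245,248:328])])
cv2.imwrite('pics/s5.png',cv2.convertScaleAbs(o,alpha=1.2))
E
```

```text
11.85 seat frame [-0.0543  0.0006] z 0.0824 yaw -0.1108564476629903 F [-14.4   0.1  15.1] T [ 0.06  3.15 -0.05] q [ 0.    0.54 -0.47  1.87  0.32  0.82 -0.74]
```

View pics/s5.png

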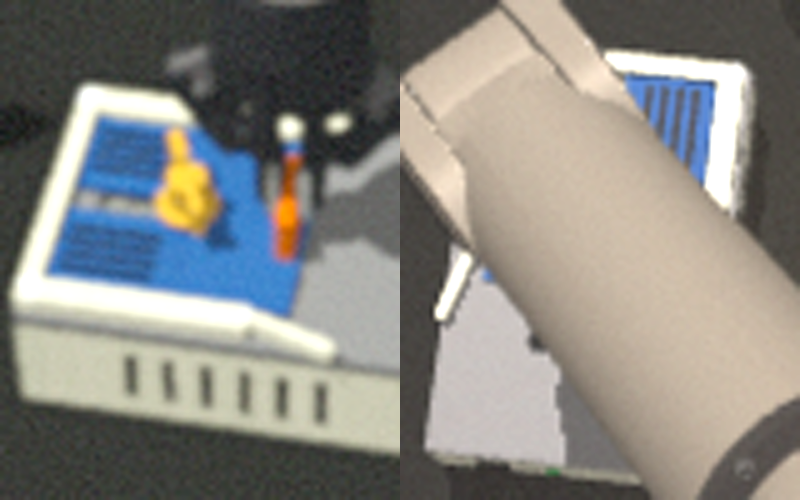

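The cover is home: its +x edge meets the back rim, the stud is in the slot, and the force rises with no further travel. Relax, release, and lift.

{"method": "jog_arm", "body": {"deltas": [[-0.0018,0.0002,0,0,0,0,0],[-0.001,0.0001,0,0,0,0,0],[0,0,0,0,0,0,0.3],[0,0,0,0,0,0,0.3],[0,0,0,0,0,0,0.3],[0,0,0.01,0,0,0,0.3],[0,0,0.03,0,0,0,0.3],[0,0,0.04,0,0,0,0.3],[0,0,0.01,0,0,0,0.3],[0,0,0,0,0,0,0.3]]}}

```text
t: 12.95
eef_pos: [0.5667, 0.1427, 0.1749]
tool_rot: [0.001, 0.746, 0.666, 0.002]
contact_force: [0.6, 0.3, 1.0]
gripper_width: 0.301
grasp_force: 0.0
```

```bash
python3 st.py
```

```text
12.95 seat frame [-0.0518  0.0011] z 0.1749 yaw -0.11235013610715172 F [0.6 0.3 1. ] T [-0.04  0.05  0.04] q [ 0.04  0.42 -0.51  1.8   0.25  0.97 -0.68]
```

{"method": "jog_arm", "body": {"deltas": [[0.01,-0.001,0,0,0,0.142,0.36],[0.01,-0.001,0,0,0,0.142,0.36],[0.01,-0.001,0,0,0,0.142,0.36],[0.01,-0.001,0,0,0,0.142,0.36],[0.01,-0.001,0,0,0,0.142,0.36],[0.0023,-0.0015,0,0,0,0.142,0.36],[0,0,0,0,0,0.142,0.36],[0,0,0,0,0,0.142,0.36],[0,0,0,0,0,0.142,0.36],[0,0,0,0,0,0.142,0.36]]}}

```text
t: 13.95
eef_pos: [0.6165, 0.1353, 0.1706]
tool_rot: [-0.001, 0.128, 0.992, -0.0]
contact_force: [0.9, 0.0, 0.3]
gripper_width: 0.356
grasp_force: 0.0
```

{"method": "jog_arm", "body": {"deltas": [[0,0,0,0,0,0.142,0.36],[0,0,0,0,0,0.142,0.36],[0,0,0,0,0,0.142,0.36],[0,0,0,0,0,0.142,0.36],[0,0,0,0,0,0.142,0.36],[0,0,0,0,0,0.142,0.36],[0,0,0,0,0,0.142,0.36],[0,0,0,0,0,0.142,0.36],[0,0,0,0,0,0.142,0.36],[0,0,0,0,0,0,0.36]]}}

```text
t: 14.95
eef_pos: [0.6166, 0.1353, 0.1705]
tool_rot: [-0.001, -0.487, 0.874, 0.001]
contact_force: [-0.1, 0.2, 0.2]
gripper_width: 0.358
grasp_force: 0.0
```

```bash
python3 st.py
```

```text
14.95 seat frame [-0.0013 -0.0006] z 0.1705 yaw 2.5871983572174786 F [-0.1  0.2  0.2] T [ 0.01 -0.02 -0.02] q [ 0.41  0.7  -1.07  1.66  0.65  1.19  1.76]
```

{"method": "jog_arm", "body": {"deltas": [[0.0025,0.0006,0,0,0,0.14,0.36],[0,0,0,0,0,0.14,0.36],[0,0,0,0,0,0.14,0.36],[0,0,0,0,0,0,0.36],[0,0,0,0,0,0,0.36]]}}

```text
t: 15.45
eef_pos: [0.6195, 0.1363, 0.1716]
tool_rot: [-0.0, -0.655, 0.755, 0.0]
contact_force: [-0.4, -0.7, 0.0]
gripper_width: 0.357
grasp_force: 0.0
```

```bash
python3 - <<'E'
from h import *
exec(open('st.py').read())
c=cam('side'); i=c['img'][:,:,::-1]; t=cam('top')['img'][:,:,::-1]
o=np.hstack([cv2.resize(x,(400,500),interpolation=cv2.INTER_CUBIC) for x in(i[180:255,260:320],t[145:245,248:328])])
cv2.imwrite('pics/s6.png',cv2.convertScaleAbs(o,alpha=1.3))
print(w2px(c,(.6192,.136,.11)),w2px(c,(.6192,.136,.174)))
E
```

```text
15.45 seat frame [0.0015 0.0007] z 0.1716 yaw 3.000313047653794 F [-0.4 -0.7  0. ] T [ 0.    0.02 -0.  ] q [ 0.44  0.75 -1.16  1.65  0.72  1.23  2.13]
[296.26743101 212.81496097] [295.58692807 195.45901659]
```

View pics/s6.png

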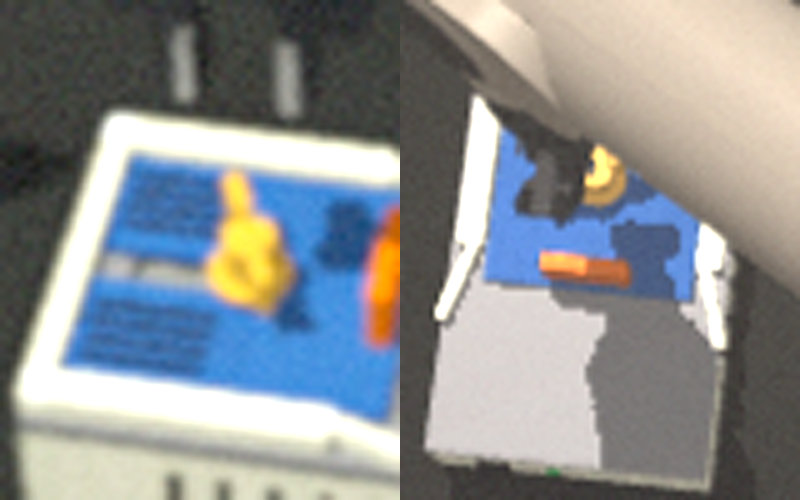

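The fingertips straddle the nut axis, with tips at side (296,196), so z≈0.173. The cover is still home. Descending over the wings.

{"method": "jog_arm", "body": {"deltas": [[0,0,-0.02,0,0,0,0.36],[0,0,-0.025,0,0,0,0.36],[0,0,-0.012,0,0,0,0.36],[0,0,-0.01,0,0,0,0.36],[0,0,-0.008,0,0,0,0.36],[0,0,-0.004,0,0,0,0.36],[0,0,0,0,0,0,0.36]]}}

```text
t: 16.25
eef_pos: [0.6198, 0.1364, 0.0931]
tool_rot: [-0.0, -0.658, 0.753, 0.0]
contact_force: [0.5, 0.5, 0.2]
gripper_width: 0.357
grasp_force: 0.0
```

```bash
python3 st.py
```

```text
16.25 seat frame [0.0018 0.0008] z 0.0931 yaw 3.0058156960144524 F [0.5 0.5 0.2] T [ 0.01 -0.03 -0.02] q [ 0.4   0.83 -1.09  1.71  0.81  1.12  2.07]
```

{"method": "jog_arm", "body": {"deltas": [[0,0,-0.004,0,0,-0.08,0.36],[0,0,0,0,0,-0.08,0.36],[0,0,0,0,0,-0.08,0.36],[0,0,0,0,0,-0.08,0.36],[0,0,0,0,0,-0.08,0.36],[0,0,0,0,0,-0.08,0.36],[0,0,0,0,0,-0.08,0.36],[0,0,0,0,0,-0.08,0.36],[0,0,0,0,0,-0.08,0.36],[0,0,0,0,0,-0.08,0.36]]}}

```text
t: 17.25
eef_pos: [0.6195, 0.1364, 0.0898]
tool_rot: [-0.0, -0.311, 0.95, -0.0]
contact_force: [-1.3, -0.6, -1.3]
gripper_width: 0.361
grasp_force: 0.7
```

```bash
python3 st.py
```

```text
17.25 seat frame [0.0015 0.0008] z 0.0898 yaw 2.202807460392526 F [-1.3 -0.6 -1.3] T [-0.1   0.3   0.06] q [ 0.32  0.75 -0.93  1.72  0.69  1.03  1.35]
```

{"method": "jog_arm", "body": {"deltas": [[0,0,0,0,0,-0.12,0.36],[0,0,0,0,0,-0.12,0.36],[0,0,0,0,0,-0.12,0.36],[0,0,0,0,0,-0.12,0.36],[0,0,0,0,0,-0.12,0.36],[0,0,0,0,0,-0.12,0.36],[0,0,0,0,0,-0.12,0.36],[0,0,0,0,0,-0.12,0.36],[0,0,0,0,0,-0.12,0.36],[0,0,0,0,0,-0.12,0.36]]}}

```text
t: 18.25
eef_pos: [0.6199, 0.137, 0.0899]
tool_rot: [0.0, 0.281, 0.96, 0.0]
contact_force: [0.2, -0.2, -1.2]
gripper_width: 0.359
grasp_force: 0.7
```

```bash
python3 st.py
```

```text
18.25 seat frame [0.0017 0.0014] z 0.0899 yaw 1.001558535345139 F [ 0.2 -0.2 -1.2] T [0.06 0.02 0.04] q [ 0.16  0.65 -0.67  1.73  0.48  0.93  0.3 ]
```

{"method": "jog_arm", "body": {"deltas": [[0,0,0,0,0,-0.12,0.36],[0,0,0,0,0,-0.12,0.36],[0,0,0,0,0,-0.12,0.36],[0,0,0,0,0,-0.12,0.36],[0,0,0,0,0,-0.12,0.36],[0,0,0,0,0,-0.12,0.36]]}}

```text
t: 18.85
eef_pos: [0.6199, 0.1367, 0.0899]
tool_rot: [0.0, 0.601, 0.799, 0.0]
contact_force: [-0.2, -0.2, -1.0]
gripper_width: 0.364
grasp_force: 0.7
```

```bash
python3 st.py
```

```text
18.85 seat frame [0.0018 0.0011] z 0.0899 yaw 0.28149764016895107 F [-0.2 -0.2 -1. ] T [-0.07  0.1   0.04] q [ 0.05  0.61 -0.5   1.74  0.36  0.89 -0.33]
```

{"method": "jog_arm", "body": {"deltas": [[0,0,0,0,0,-0.1,0.36],[0,0,0,0,0,-0.1,0.36],[0,0,0,0,0,-0.1,0.36],[0,0,0,0,0,-0.1,0.36],[0,0,0,0,0,-0.1,0.36]]}}

```text
t: 19.35
eef_pos: [0.6197, 0.1366, 0.0898]
tool_rot: [-0.0, 0.78, 0.626, 0.0]
contact_force: [-0.8, -0.6, -1.2]
gripper_width: 0.361
grasp_force: 0.7
```

```bash
python3 st.py
```

```text
19.35 seat frame [0.0016 0.001 ] z 0.0898 yaw -0.21768005263292478 F [-0.8 -0.6 -1.2] T [-0.16  0.16  0.02] q [-0.03  0.59 -0.39  1.74  0.28  0.87 -0.76]
```

{"method": "jog_arm", "body": {"deltas": [[0,0,0,0,0,-0.1,0.36],[0,0,0,0,0,-0.1,0.36],[0,0,0,0,0,-0.1,0.36],[0,0,0,0,0,-0.1,0.36]]}}

```text
t: 19.75
eef_pos: [0.6195, 0.1368, 0.0897]
tool_rot: [-0.0, 0.889, 0.459, -0.0]
contact_force: [-0.5, -1.3, -1.8]
gripper_width: 0.364
grasp_force: 1.2
```

```bash
python3 st.py
```

```text
19.75 seat frame [0.0014 0.0011] z 0.0897 yaw -0.6173992120014781 F [-0.5 -1.3 -1.8] T [-0.13  0.23  0.06] q [-0.1   0.57 -0.29  1.75  0.21  0.85 -1.1 ]
```

{"method": "jog_arm", "body": {"deltas": [[0,0,0,0,0,-0.08,0.36],[0,0,0,0,0,-0.08,0.36],[0,0,0,0,0,0,0.36]]}}

```text
t: 20.05
eef_pos: [0.6195, 0.1367, 0.0896]
tool_rot: [-0.0, 0.922, 0.388, -0.0]
contact_force: [-0.8, -0.2, -0.6]
gripper_width: 0.359
grasp_force: 1.6
```

```bash
python3 st.py
```

```text
20.05 seat frame [0.0014 0.0011] z 0.0896 yaw -0.7738394565514115 F [-0.8 -0.2 -0.6] T [-0.18  0.28  0.06] q [-0.13  0.57 -0.25  1.75  0.18  0.84 -1.24]
```

{"method": "jog_arm", "body": {"deltas": [[0,0,0,0,0,-0.08,0.36],[0,0,0,0,0,-0.08,0.36],[0,0,0,0,0,0,0.36]]}}

```text
t: 20.35
eef_pos: [0.6195, 0.1367, 0.0895]
tool_rot: [-0.0, 0.949, 0.314, -0.0]
contact_force: [-2.0, -0.3, 1.0]
gripper_width: 0.36
grasp_force: 3.0
```

```bash
python3 st.py
```

```text
20.35 seat frame [0.0014 0.001 ] z 0.0895 yaw -0.9320731097163256 F [-2.  -0.3  1. ] T [-0.17  0.42  0.1 ] q [-0.16  0.56 -0.21  1.75  0.15  0.84 -1.37]
```

{"method": "jog_arm", "body": {"deltas": [[0,0,0,0,0,-0.08,0.36],[0,0,0,0,0,-0.06,0.36],[0,0,0,0,0,0,0.36]]}}

```text
t: 20.65
eef_pos: [0.6195, 0.1366, 0.0895]
tool_rot: [-0.0, 0.969, 0.247, -0.0]
contact_force: [-2.3, -0.5, 1.1]
gripper_width: 0.361
grasp_force: 4.6
```

```bash
python3 st.py
```

```text
20.65 seat frame [0.0014 0.001 ] z 0.0895 yaw -1.0706960031730843 F [-2.3 -0.5  1.1] T [-0.1   0.51  0.18] q [-0.18  0.56 -0.18  1.76  0.13  0.84 -1.49]
```

{"method": "jog_arm", "body": {"deltas": [[0,0,0,0,0,-0.06,0.36],[0,0,0,0,0,-0.04,0.36],[0,0,0,0,0,0,0.36]]}}

```text
t: 20.95
eef_pos: [0.6195, 0.1367, 0.0894]
tool_rot: [-0.0, 0.98, 0.199, -0.0]
contact_force: [-2.3, -0.2, 1.4]
gripper_width: 0.36
grasp_force: 6.1
```

```bash
python3 st.py
```

```text
20.95 seat frame [0.0014 0.001 ] z 0.0894 yaw -1.1701865017471083 F [-2.3 -0.2  1.4] T [-0.09  0.67  0.21] q [-0.2   0.56 -0.15  1.76  0.11  0.83 -1.58]
```

The torque is now 0.21 N·m, about 6.8 N at a wing tip, so the nut is snug. Turn back to clear the wings and lift away.

{"method": "jog_arm", "body": {"deltas": [[0,0,0,0,0,-0.04,0.36],[0,0,0,0,0,0,0.36],[0,0,0,0,0,0.1,0.36],[0,0,0,0,0,0.14,0.36],[0,0,0,0,0,0.14,0.36],[0,0,0,0,0,0,0.36],[0,0,0.01,0,0,0,0.36],[0,0,0.03,0,0,0,0.36],[0,0,0.04,0,0,0,0.36],[0,0,0.04,0,0,0,0.36]]}}

```text
t: 21.95
eef_pos: [0.6199, 0.1365, 0.2113]
tool_rot: [-0.0, 0.933, 0.359, 0.0]
contact_force: [1.2, -0.6, -0.4]
gripper_width: 0.361
grasp_force: 0.0
```

{"method": "jog_arm", "body": {"deltas": [[-0.03,-0.04,0.02,0,0,0,0.36],[-0.03,-0.04,0.02,0,0,0,0.36],[-0.03,-0.04,0,0,0,0,0.36],[-0.02,-0.04,0,0,0,0,0.36],[0,-0.04,0,0,0,0,0.36],[0,-0.04,0,0,0,0,0.36],[0,-0.04,0,0,0,0,0.36],[0,0,0,0,0,0,0.36],[0,0,0,0,0,0,0.36]]}}

```text
t: 22.85
eef_pos: [0.5144, -0.1386, 0.2472]
tool_rot: [0.0, 0.934, 0.358, 0.001]
contact_force: [-0.8, 1.4, 0.5]
gripper_width: 0.359
grasp_force: 0.0
```

```bash
python3 - <<'E'
from h import *
exec(open('st.py').read())
c=cam('side'); i=c['img'][:,:,::-1]; t=cam('top')['img'][:,:,::-1]
o=np.hstack([cv2.resize(x,(400,500),interpolation=cv2.INTER_CUBIC) for x in(i[190:265,265:325],t[145:245,248:328])])
cv2.imwrite('pics/s7.png',cv2.convertScaleAbs(o,alpha=1.2))
E
```

```text
22.85 seat frame [-0.0723 -0.2843] z 0.2472 yaw -0.8377926531615189 F [-0.8  1.4  0.5] T [ 0.07 -0.02 -0.02] q [ 0.27  0.22 -0.14  1.86  0.04  1.06 -0.73]
```

View pics/s7.png

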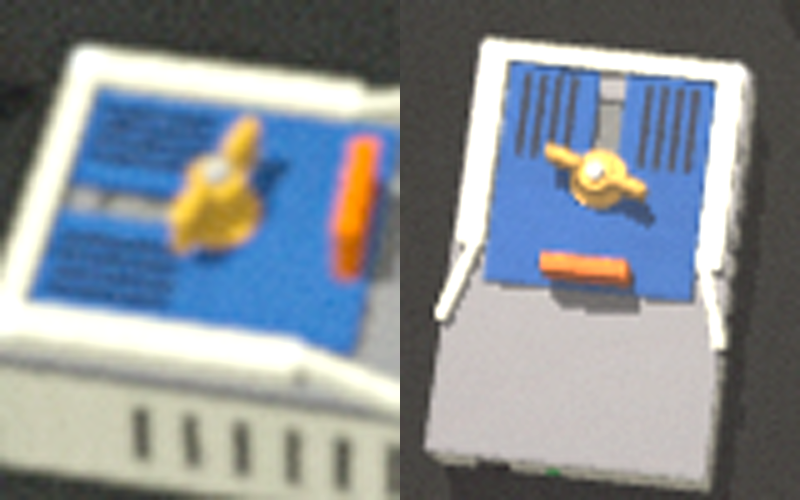

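The cover is flat and home. The nut has turned about 3.86 rad, the stud tip shows above the hub at top crop (597,172), and the arm is clear. Handing in.

```bash
python3 -c "
from station import bot; print(bot.hand_in())"
```

```text
the job is handed in; nothing more can be done
None
```

I slid the cover fully home against the back stop, tightened the wing nut to about 0.21 N·m (snug), moved the arm clear, and handed the job in; no verdict came back.

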